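Hang a washed tube-rotator wheel on its locking hook

TASK

Put the washed tube-rotator wheel away: lift it out of the drying rack by its rim, hang the rim over the upturned nose of the hook on the stand, then slide it back along the hook arm past the orange spring catch, in under the hood, until the catch has snapped fully up in front of the rim, and leave it hanging there still. The post of the stand telescopes and nobody noted its height, so feel for the arm: rest the rim on it and slide it gently, never forcing or dropping it, and leave the saline bottle, the blue stain bottle and the cotton-bud jar where they stand.

Things in the scene. Friction and masses are not known exactly. Their poses are not given: they have to be found in the camera images.
- wheel_center (a point): Centre of the loose white tube-rotator wheel (0.25 to 0.51 kg), upright in the rack, leaning 3 degrees at most. x = axle, z up, y in the wheel's plane. Flat-sided rim: 210 mm outside, 184 mm inside diameter, 14 mm wide along the axle; nothing is wider. Hub 36 mm across; three 20 mm spokes with blue clips at 60, 180, 300 degrees from the top: the top window, 18 to 92 mm above the centre, is open.
- rim_grip (a point): Middle of the rim's section 22.5 degrees from the wheel's top towards its +y (37.7 mm along y, 91.0 mm above the centre): a good place to grip, across the 14 mm width (along the wheel's x), since the fingers then stand beside the hook arm and the wheel hangs level when let go. The mirrored place (-y) is as good.
- rack: Fixed drying rack: white drip tray 105 x 245 mm with two steel cross bars that carry the rim and four steel wire uprights, 126 mm high, 94 mm either side of the middle, that keep the wheel upright with 1.5 mm play either side. Origin on the worktop under the middle; y runs along the slot (the plane of the wheel), x across it. The wheel's centre stands 123 mm above the origin.
- stand: Fixed hook stand: grey foot, telescopic post and on top a dark steel J-hook, 12 mm wide (6 either side of y = 0), its arm level and pointing along the stand's -x. Origin on the worktop on the post's axis, z up. The arm's top lies 235 to 275 mm above the worktop: this differs each time, is NOT in this pose and must be felt for or seen. The arm is 8 mm deep. The post holds under the job's loads.
- landing_foot (a point): Point on the worktop below the middle of the arm's landing place, 77 mm from the post's axis along the stand's -x. By distance from the axis: upturned nose 103 to 90 mm, 9 mm higher than the arm; free flat landing 90 to 65 mm; orange catch rising out of the arm from 65 to its end at 42 mm (8 mm above the arm). From above, the rim can come down between nose and hood (56 mm).
- seat_foot (a point): Point on the worktop below the seat of the rim, 31 mm from the post's axis along -x: seat from 41 to the back stop at 19 mm from the axis, under a hood (19 to 56 mm; underside 17.5 mm, top at most 30 mm above the arm; nothing is higher). Rim home: wheel centre 26 to 33 mm from the axis, 92 mm below the arm's top. Sliding over the catch takes 5 to 10 N; never press wheel on hook with over 20 N.
- catch (a joint): Spring catch of the hook: 0 = fully up (closed), about 0.27 rad = pressed down flush with the arm by a rim sliding over it; its own spring lifts it (about 3.3 N at its end when up, 5 N when flush).
- saline: Bystander: clear saline bottle with blue cap, 64 mm diameter, 165 mm high; origin at its foot. Leave it alone.
- stain: Bystander: dark blue stain bottle with white cap, 60 mm diameter, 145 mm high; origin at its foot. Leave it alone.
- buds: Bystander: round jar of blue cotton buds, 77 mm diameter, 80 mm high; origin at its foot. Leave it alone.

How it is judged:
On the way, in this order (a step that is already met when the one before it is completed fails the run):
1. the wheel is lifted clear of the rack (contact force between wheel and rack below 0.05 N and height (world z) of wheel_center above 0.16 m and horizontal distance between wheel_center and stand above 0.1 m), for 0.2 s.
2. the rim, under the hood, presses the catch down as it slides over it (value of joint catch above 0.12 rad and contact force between wheel and stand above 0.5 N and x of wheel_center in the frame of stand between -0.049 and -0.035 m), for 0.03 s.
At the end, for the whole second after the job is handed in: The wheel hangs still by its rim on the hook arm, in the seat under the hood (centre 20 to 40 mm in front of the post's axis, within 25 mm of the arm's line sideways, 138 to 188 mm above the worktop), and the catch is fully up (below 0.06 rad) in front of the rim (value of joint catch below 0.06 rad and x of wheel_center in the frame of stand between -0.04 and -0.02 m and y of wheel_center in the frame of stand between -0.025 and 0.025 m and height (world z) of wheel_center between 0.138 and 0.188 m and contact force between wheel and stand above 1 N and linear speed of wheel below 0.03 m/s and angular speed of wheel below 0.3 rad/s); the robot touches nothing.
It fails at once if the wheel and the hook are pressed or knocked together with more than 20 N (contact force between wheel and stand above 20 N).
It fails at once if the wheel is dropped on the worktop (height (world z) of wheel_center below 0.09 m).
It fails at once if a bystander is moved by more than 20 mm (distance of any of saline, stain, buds from where it was at the start of the episode above 0.02 m).
It also fails if it takes over 72 s, if anything falls off the work surface, if the arm or the gripper's body presses on something with over 40 N, if the wrist force passes 120 N, or if a joint passes its speed limit or range.

ROBOT

A 6-joint arm with a two-finger parallel gripper is mounted at the origin on a cart in front of the work surface, level with it; the furniture and walls round the work are solid. World frame = base frame: x ahead of the robot, y to its left, z up, the work surface at z = 0. Lengths are in m, angles in rad, forces in N, time in s.
With the tool pointing down it reaches from about 0.325 to 0.875 m from the base axis. Payload 4.4 kg.
Tool frame: the origin (TCP) lies at the very end of the fingers, on their centre line; the grasp point (between the pads) lies 19 mm behind it; z points along the fingers, y is the line along which they close (so a half turn about z gives the same grasp; the last joint's range is limited). The gripper opens to 85 mm and grips with 20 to 120 N. Pads are 22 mm wide; open, the fingers measure 114 mm over their backs; the gripper's body (76 mm by 85 mm) begins 54 mm behind the grasp point. The pads swing forward as they close: fully open they stand 13 mm farther back than shut.
Start: joints at [1.073, 0.207, 1.542, -0, 1.393, -0.15], TCP at [0.195, 0.541, 0.231] pointing down, gripper open.
Joint ranges: [-2.73, 2.73], [-0.86, 2.22], [0.23, 2.46], [-1.11, 4.25], [0.08, 2.63], [-2.82, 2.82]. Speed limits (rad/s): [2.79, 2.79, 3.14, 3.14, 3.14, 3.14].

INTERFACE

Orientations are given as a unit quaternion [w, x, y, z].
In Python, from plant import bot, imaging, order gives the robot as it stands.
- The arm moves only by the tool send_rows, never from a script. Its argument "moves" is one flat list of numbers, 4 for each row, row after row: the shift along the tool's x, y, z scaled (see below), then the turn about the tool's z scaled (see below). In form: [tx, ty, tz, twist, tx, ty, tz, twist, ...]. A call has 1 to 12 rows; each row is the pose to reach, as a shift and turn from the pose commanded when the call began, along the tool's axes at that moment; what a row does not reach only later rows make up. The controller multiplies each number of a shift by 15 cm and each number of a turn by pi/4 rad. A row lasts 1/8 s, in which the tool goes at most 62.5 mm and 10.7 degrees, less where a joint would pass 70% of its speed; a pose out of reach is approached as far as the arm can. A call with a number of a shift or a turn outside -1 to 1 is refused whole. A call with a gripper value outside its range is refused whole. "claw" is the gripper command: -1 is shut, 1 is fully open, values between are in proportion, set as the call begins (left out, the last holds). The fingers move at their own pace and stop on an object; "grip_force" is the grip in N (left out, the last holds). Time passes only in rows, so rows that repeat a pose let the fingers close. It gives the time, the measured TCP pose, the force, the opening and the grip force at its end, in the units of the state.
- bot.sense(): the state, without advancing time (a new reading comes with each control period).
- imaging.read_camera(name): name is "scene" or "top" or "wrist"; returns the picture (420x560x3 uint8, red, green, blue); there is no depth.
- imaging.calibration(name): a dict with "fx", "fy", "cx", "cy" (pixels), "k1" (the pictures are not rectified: a ray, as slopes to the right and down, at radius r is drawn at 1 + k1 r^2 times it, then the intrinsics apply), "R" (3x3) and "t" (3): a world point X has camera coordinates R X + t. Camera axes: x right, y down, z forward; pixel columns grow to the right and rows downward; lengths in m; the calibration is good to about 2 mm. A picture is of the moment at which its call begins: read the wrist's pose just before it. calibration takes no time and is no camera call; for the wrist camera it gives the pose at the moment of the call.
- order.finish_job(): hands the job in; it is judged then, once.
The state is a dict: "time": time; "qpos": joint angles; "joint_vel": joint speeds; "effort": joint torques, N m; "ee_pos": TCP position; "eef_rot": TCP orientation; "wrist_force": force on the tool from outside, world axes, zero at the start; "torque": the same for the moment, N m; "width": finger opening in m; "grasp_force": force on a finger pad.
Only numpy, scipy, OpenCV 4.12 (cv2) and the standard library are available. Lean on these libraries where they do the work, as an engineer would, in place of code of your own. Each camera call takes 0.05 s, during which the arm holds its last target. There are 200 camera calls.

## Working session

There is one attempt and no reset: what is moved stays moved. The work goes in short steps, Python scripts to look and compute and a tool call to move; the robot and the scene stay as the last step left them, time stands still between calls to the robot, and variables do not carry over. Pictures are saved under pics/ and viewed, at most 13 in all, crops included, and the job is handed in when it is done.

Besides the shell and the picture viewer there is one more tool, called after "Request:" as a command line: name --argument value ..., lists and objects as JSON in quotes. send_rows: Moves the arm, as the interface text tells. Shifts and turns lie within -1 to 1; 1 stands for 15 cm of shift or pi/4 rad of turn. Its arguments: {"type":"object","properties":{"moves":{"type":"array"},"claw":{"type":"number"},"grip_force":{"type":"number"}},"required":["moves"]}

```bash
mkdir -p pics; ls; python3 - <<'E'
from plant import bot, imaging
import cv2,numpy as np
s=bot.sense(); print(s)
for n in("scene","top"):
    im=imaging.read_camera(n); np.save(f"pics/{n}0.npy",im); cv2.imwrite(f"pics/{n}0.png",im[:,:,::-1])
    c=imaging.calibration(n); print(n,c)
E
```

```text
pics
{'time': 0.0, 'qpos': array([ 1.07349031e+00,  2.07454002e-01,  1.54297061e+00, -7.71458213e-06,
        1.39346803e+00, -1.50497249e-01]), 'joint_vel': array([-0.00052944,  0.00048421,  0.00042694, -0.00069653, -0.00197678,
        0.00138457]), 'effort': array([-1.24190534e-03, -3.83037794e+01, -2.91590720e+01, -3.48298172e-04,
        1.05267667e-02,  2.11677545e-06]), 'ee_pos': array([0.1950885 , 0.5400902 , 0.23009854]), 'eef_rot': array([-3.62406417e-04,  1.72535880e-01,  9.85002562e-01, -1.09140071e-03]), 'wrist_force': array([ 0.52406413,  0.27795526, -0.86312127]), 'torque': array([ 0.05057421, -0.04672833, -0.01633064]), 'grasp_force': 0.0, 'width': 0.08530407549449158}
scene {'fx': 537.2042945514727, 'fy': 537.2042945514727, 'cx': 274.26137420868207, 'cy': 203.69809316980744, 'k1': -0.13480935273311434, 'R': array([[-0.64480399, -0.76407412, -0.02045837],
       [-0.54041483,  0.47465905, -0.69473059],
       [ 0.54053642, -0.43690905, -0.71897904]]), 't': array([0.32817014, 0.40788918, 1.56452749])}
top {'fx': 433.66732767257764, 'fy': 433.66732767257764, 'cx': 282.09359958504297, 'cy': 208.32715185761398, 'k1': -0.12884925849436926, 'R': array([[ 0.01371723, -0.99987954, -0.00726266],
       [-0.99854094, -0.01331875, -0.05233167],
       [ 0.05222864,  0.00796991, -0.99860335]]), 't': array([-0.00715736,  0.50932455,  1.5533079 ])}
```

View pics/scene0.png

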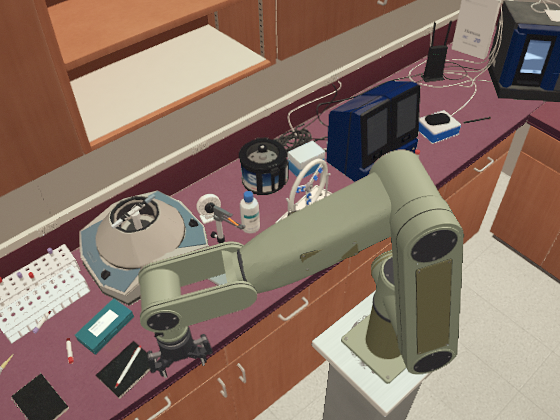

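View pics/top0.png

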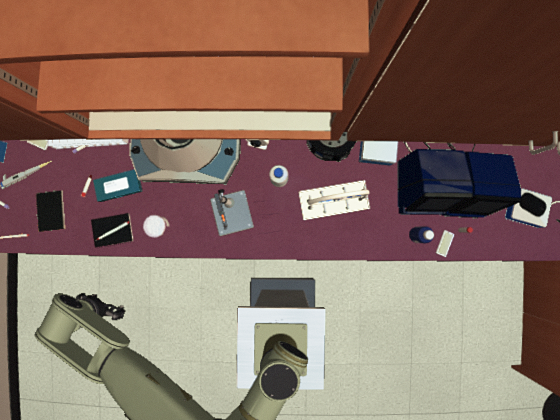

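The scene view shows the rack with the wheel at about (308,180) and the stand at about (222,215). In the top view the rack is at about (335,199), the stand foot at (232,212) with the hook along the image vertical, saline at (279,174), stain at (423,235) and buds at (155,226).

```bash
cat > h.py <<'E'
import numpy as np,cv2
from plant import bot,imaging
def ray(c,u,v):
    K=np.array([[c['fx'],0,c['cx']],[0,c['fy'],c['cy']],[0,0,1.]])
    x,y=(u-c['cx'])/c['fx'],(v-c['cy'])/c['fy']; X,Y=x,y
    for _ in range(20):
        f=1+c['k1']*(X*X+Y*Y); X,Y=x/f,y/f
    R=np.array(c['R']);t=np.array(c['t'])
    return -R.T@t, R.T@np.array([X,Y,1.])
def plane(c,u,v,z):
    o,d=ray(c,u,v); return o+d*(z-o[2])/d[2]
def two(c1,p1,c2,p2):
    o1,d1=ray(c1,*p1);o2,d2=ray(c2,*p2)
    s=np.linalg.lstsq(np.c_[d1,-d2],o2-o1,rcond=None)[0]
    a,b=o1+d1*s[0],o2+d2*s[1]; return (a+b)/2,np.linalg.norm(a-b)
def proj(c,X):
    p=np.array(c['R'])@np.array(X)+np.array(c['t']); x,y=p[:2]/p[2]; f=1+c['k1']*(x*x+y*y)
    return c['cx']+c['fx']*x*f, c['cy']+c['fy']*y*f
E
python3 - <<'E'
import numpy as np,cv2
t=np.load("pics/top0.npy");s=np.load("pics/scene0.npy")
a=cv2.resize(t[150:250,200:380],None,fx=4.4,fy=4.4,interpolation=cv2.INTER_CUBIC)  #792x440
cv2.imwrite("pics/topc.png",a[:,:,::-1])
b=cv2.resize(s[130:260,180:350],None,fx=4.6,fy=4.6,interpolation=cv2.INTER_CUBIC)
cv2.imwrite("pics/scc.png",b[:,:,::-1])
E
```

```text
(no output)
```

View pics/topc.png

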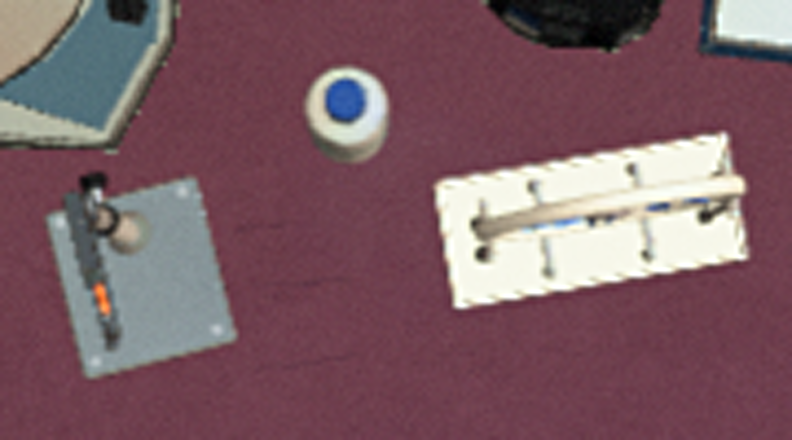

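View pics/scc.png

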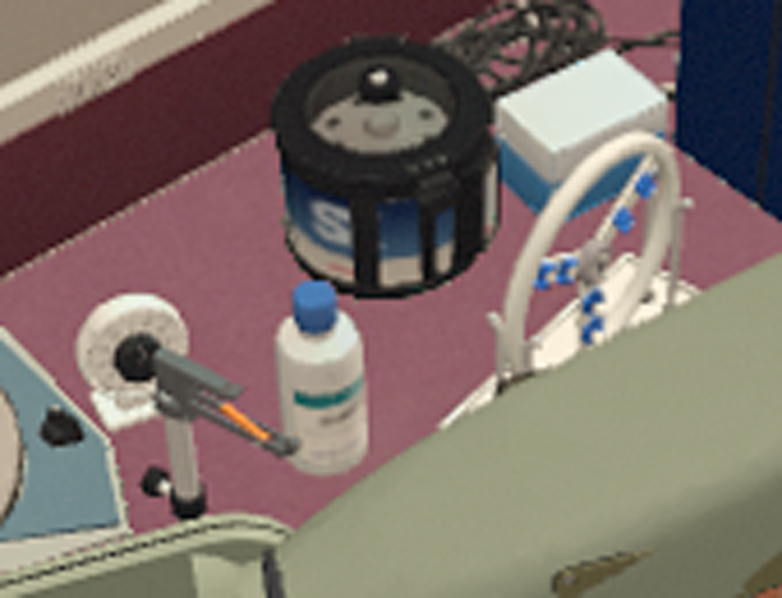

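The close-ups show the tray's corners at crop (435,183), (725,133), (748,258) and (457,307). The foot's corners are at (48,215), (195,178), (237,340) and (92,378), and the hook nose is at top-crop (112,340) and scene-crop (290,445).

```bash
python3 - <<'E'
from h import *
np.set_printoptions(precision=4,suppress=True)
T=imaging.calibration("top");S=imaging.calibration("scene")
t=lambda u,v:(200+u/4.4-.4,150+v/4.4-.4); s=lambda u,v:(180+u/4.6-.4,130+v/4.6-.4)
for nm,q,z in(("tray",[(435,183),(725,133),(748,258),(457,307)],.01),("foot",[(48,215),(195,178),(237,340),(92,378)],.01)):
    P=np.array([plane(T,*t(*p),z) for p in q]); print(nm,P,P.mean(0),[np.linalg.norm(P[i]-P[i-1]) for i in range(4)])
    e=[(P[1]-P[0])+(P[2]-P[3]),(P[0]-P[3])+(P[1]-P[2])]; print([np.degrees(np.arctan2(a[1],a[0])) for a in e])
for n,a,b in(("nose",(112,340),(292,445)),("or1",(96,283),(222,402)),("or2",(105,313),(268,440)),("hood",(72,200),(157,347))):
    print(n,*two(T,t(*a),S,s(*b)))
# rim top line in top view: ends of the visible top edge at mid height
print("rimtop",[plane(T,*t(*p),.228) for p in((615,195),)])
print("saline",plane(T,*t(345,100),.165),"post base",plane(T,*t(128,235),.012))
E
```

```text
tray [[ 0.5726 -0.0588  0.01  ]
 [ 0.6176 -0.2988  0.01  ]
 [ 0.5141 -0.3182  0.01  ]
 [ 0.4706 -0.078   0.01  ]] [ 0.5437 -0.1885  0.01  ] [np.float64(0.10380266449483243), np.float64(0.24426160383376375), np.float64(0.10529422392354608), np.float64(0.2440896682717503)]
[np.float64(-79.55273199003717), np.float64(10.650921724287612)]
foot [[0.542  0.2609 0.01  ]
 [0.5742 0.1394 0.01  ]
 [0.441  0.1024 0.01  ]
 [0.408  0.2215 0.01  ]] [0.4913 0.1811 0.01  ] [np.float64(0.1397543365540404), np.float64(0.12570036277409014), np.float64(0.13825167087826665), np.float64(0.12365381361823624)]
[np.float64(-74.83892032378797), np.float64(15.965687985608684)]
nose [0.4376 0.1695 0.2695] 0.00015477237685128413
or1 [0.4798 0.1837 0.2839] 0.011605501660395456
or2 [0.4559 0.1753 0.263 ] 0.0006748402753334852
hood [0.5332 0.1965 0.3006] 0.006178263619342386
rimtop [array([ 0.5456, -0.1804,  0.228 ])]
saline [0.6195 0.0135 0.165 ] post base [0.5262 0.1938 0.012 ]
```

```bash
cat >> h.py <<'E'
from scipy.spatial.transform import Rotation
def axes():
    q=bot.sense()['eef_rot']; return Rotation.from_quat([q[1],q[2],q[3],q[0]]).as_matrix()
def plan(P,yaw=None):
    """scaled move numbers to world TCP P, tool-y direction at yaw degrees (mod 180)"""
    s=bot.sense();M=axes(); d=M.T@(np.array(P)-s['ee_pos'])/.15
    y=np.degrees(np.arctan2(M[1,1],M[0,1])); w=0
    if yaw is not None: w=-((yaw-y+90)%180-90)/45
    return d.round(3),round(w,3),"yaw",round(y,2)
E
python3 - <<'E'
from h import *
T=imaging.calibration("top");S=imaging.calibration("scene")
t=lambda u,v:(200+u/4.4-.4,150+v/4.4-.4); s=lambda u,v:(180+u/4.6-.4,130+v/4.6-.4)
print(two(T,t(128,232),S,s(132,350)))
print(plan([.40,.20,.40],15.6))
E
```

```text
(array([0.5304679 , 0.18329578, 0.28905936]), np.float64(0.06463646445323283))
(array([-2.055, -1.671, -1.129]), np.float64(1.212), 'yaw', np.float64(70.13))
```

Request:
send_rows --moves '[0,0,-0.4,0.1,-0.5,-0.3,-1,0.3,-0.8,-0.6,-1,0.5,-1,-0.9,-1,0.75,-1,-0.9,-1,1,-1,-0.9,-1,1]' --claw 1

```text
time: 0.85
ee_pos: [0.2917, 0.3611, 0.3821]
eef_rot: [0.0, 0.538, 0.843, 0.001]
wrist_force: [-0.4, -0.9, 0.5]
width: 0.0854
grasp_force: 0.0
```

```bash
python3 -c "
from h import *
print(bot.sense()['ee_pos'],plan([.41,.19,.42],15.6))"
```

```text
[0.29169326 0.36108347 0.38211021] (array([-1.366,  0.237, -0.252]), np.float64(0.206), 'yaw', np.float64(24.85))
```

Request:
send_rows --moves '[-0.4,0.1,-0.2,0.1,-0.8,0.2,-0.25,0.2,-1,0.24,-0.25,0.2,-1,0.24,-0.25,0.2,-1,0.24,-0.25,0.2]'

```text
time: 1.48
ee_pos: [0.3864, 0.2432, 0.418]
eef_rot: [-0.001, 0.6, 0.8, -0.0]
wrist_force: [0.8, -0.0, 0.3]
width: 0.0854
grasp_force: 0.0
```

```bash
python3 - <<'E'
from h import *
c=imaging.calibration("wrist");im=imaging.read_camera("wrist");np.save("pics/w1.npy",im);cv2.imwrite("pics/w1.png",im[:,:,::-1])
print(bot.sense()['ee_pos'],[proj(c,p) for p in([.4376,.1695,.27],[.531,.1955,.29])]); np.save("pics/w1c.npy",c,allow_pickle=True)
E
```

```text
[0.3862341  0.24338507 0.41817562] [(np.float64(307.79618710553143), np.float64(278.9542284465059)), (np.float64(423.78756754100516), np.float64(291.9397387691721))]
```

View pics/w1.png

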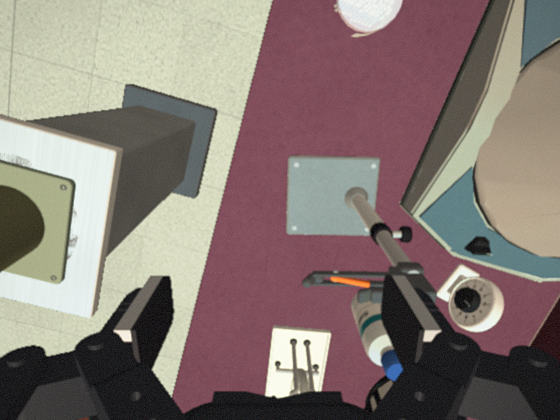

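The wrist view shows the hook nose at about (308,279), exactly where predicted. The post's base is at (357,195), the hood is near (415,275), and the foot's corners are at (289,157), (380,157), (379,236) and (286,235).

```bash
python3 - <<'E'
from h import *
np.set_printoptions(precision=4,suppress=True)
c=np.load("pics/w1c.npy",allow_pickle=True).item()
P=np.array([plane(c,*p,.01) for p in((289,157),(380,157),(379,236),(286,235))]);print(P,P.mean(0))
e=[P[1]-P[0],P[2]-P[3]];print([np.degrees(np.arctan2(a[1],a[0])) for a in e])
print("post",plane(c,357,195,.014))
im=np.load("pics/w1.npy");h=cv2.cvtColor(im,cv2.COLOR_RGB2HSV)
m=cv2.inRange(h,(5,180,150),(18,255,255));m[:,:300]=0;m[:,390:]=0;m[:250]=0
ys,xs=np.nonzero(m);print("orange",xs.min(),xs.max(),ys[xs<xs.min()+4].mean(),ys[xs>xs.max()-4].mean())
T=imaging.calibration("top");t0=(200+112/4.4-.4,150+340/4.4-.4)
print("nose",two(c,(306,280),T,t0))
for z in(.255,.26,.265):
  a,b=plane(c,xs.min()+1,ys[xs<xs.min()+4].mean(),z),plane(c,xs.max(),ys[xs>xs.max()-4].mean(),z+.004);print(z,a,b)
print(plan([.52,-.15,.34],10.5))
E
```

```text
[[0.4111 0.2262 0.01  ]
 [0.5443 0.2651 0.01  ]
 [0.5902 0.1426 0.01  ]
 [0.4436 0.1018 0.01  ]] [0.4973 0.1839 0.01  ]
[np.float64(16.255223479248148), np.float64(15.563735942570768)]
post [0.5302 0.1993 0.014 ]
orange 331 369 278.5 284.15
nose (array([0.4368, 0.1689, 0.2712]), np.float64(0.001511308531154408))
0.255 [0.4632 0.1686 0.255 ] [0.4972 0.1746 0.259 ]
0.26 [0.4616 0.171  0.26  ] [0.495 0.177 0.264]
0.265 [0.46   0.1735 0.265 ] [0.4928 0.1794 0.269 ]
(array([-2.768,  0.122,  0.519]), np.float64(0.128), 'yaw', np.float64(16.26))
```

Request:
send_rows --moves '[-0.4,0,0,0,-0.8,0.05,0,0,-1,0.05,0,0.06,-1,0.05,0,0.12,-1,0.05,0,0.12]'

```text
time: 2.15
ee_pos: [0.4355, 0.1012, 0.4186]
eef_rot: [-0.0, 0.637, 0.771, 0.0]
wrist_force: [-0.0, 0.3, -0.3]
width: 0.0854
grasp_force: 0.0
```

Request:
send_rows --moves '[-0.4,0,0,0,-0.8,0.05,0,0,-1,0.05,0,0,-1,0.05,0.2,0,-1,0.05,0.2,0]'

```text
time: 2.78
ee_pos: [0.4699, -0.0445, 0.3862]
eef_rot: [-0.003, 0.637, 0.771, -0.001]
wrist_force: [-0.4, 0.4, -0.2]
width: 0.0851
grasp_force: 0.0
```

```bash
python3 -c "
from h import *
print(bot.sense()['ee_pos'],plan([.52,-.15,.34],10.5))"
```

```text
[ 0.46993266 -0.04446611  0.38617422] (array([-0.755,  0.197,  0.305]), np.float64(0.008), 'yaw', np.float64(10.85))
```

Request:
send_rows --moves '[-0.3,0.15,0.1,0,-0.6,0.3,0.2,0,-0.7,0.31,0.3,0,-0.7,0.31,0.3,0,-0.7,0.31,0.3,0]'

```text
time: 3.4
ee_pos: [0.5363, -0.1389, 0.345]
eef_rot: [0.0, 0.637, 0.771, 0.0]
wrist_force: [-0.2, 0.8, 0.4]
width: 0.0856
grasp_force: 0.0
```

```bash
python3 - <<'E'
from h import *
c=imaging.calibration("wrist");im=imaging.read_camera("wrist");np.save("pics/w2.npy",im);cv2.imwrite("pics/w2.png",im[:,:,::-1])
np.save("pics/w2c.npy",c,allow_pickle=True)
C=np.array([.5437,-.1885,.123]);yy=np.array([-.183,.983,0]);
print(bot.sense()['ee_pos'])
for a in(0,22.5,45,60): print(a,proj(c,C+.105*(np.sin(np.radians(a))*yy+np.cos(np.radians(a))*np.array([0,0,1]))))
print(plan([.5368,-.1514,.195],10.5))
E
```

```text
[ 0.53639014 -0.13890214  0.34533101]
0 (np.float64(272.7336666895634), np.float64(259.52433441322785))
22.5 (np.float64(272.8953108555508), np.float64(207.9613915480173))
45 (np.float64(273.2022387669546), np.float64(158.7679920431635))
60 (np.float64(273.4380706229001), np.float64(134.3494012076613))
(array([-0.082, -0.015,  1.002]), np.float64(0.007), 'yaw', np.float64(10.83))
```

View pics/w2.png

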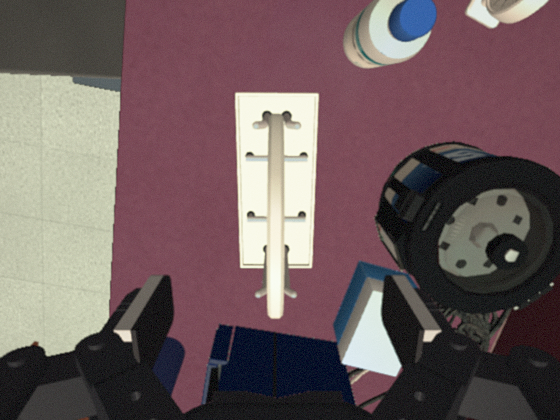

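The rim's top runs vertically at column ~276 between the fingers. That is about 3 px right of the prediction, so +2 mm along tool y. I'm going down and gripping.

Request:
send_rows --moves '[-0.04,0,0.3,0,-0.08,0,0.6,0,-0.08,0,0.85,0,-0.08,0,0.97,0,-0.08,0,0.99,0,-0.08,0,0.99,0]'

```text
time: 4.2
ee_pos: [0.5397, -0.1522, 0.1972]
eef_rot: [0.002, 0.638, 0.77, 0.0]
wrist_force: [0.3, 1.0, 0.4]
width: 0.0851
grasp_force: 0.0
```

Request:
send_rows --moves '[0,0,0,0,0,0,0,0,0,0,0,0,0,0,0,0,0,0,0,0,0,0,0,0,0,0,0,0,0,0,0,0]' --claw -1 --grip_force 80

```text
time: 5.2
ee_pos: [0.5387, -0.152, 0.1956]
eef_rot: [0.0, 0.638, 0.77, 0.0]
wrist_force: [-0.5, 0.5, 4.0]
width: 0.0126
grasp_force: 78.3
```

```bash
python3 -c "
from h import *
s=bot.sense();print(s['torque'],plan([.53,-.1514,.26],10.5))"
```

```text
[ 0.07469741  0.2013151  -0.10277323] (array([ 0.015, -0.056, -0.429]), np.float64(0.005), 'yaw', np.float64(10.73))
```

Request:
send_rows --moves '[0,0,-0.05,0,0,0,-0.15,0,0,0,-0.3,0,0,0,-0.5,0,0,0,-0.7,0,0,0,-0.9,0,0,0,-1,0,0,0,-1,0,0,0,-1,0]'

```text
time: 6.32
ee_pos: [0.5379, -0.1517, 0.3436]
eef_rot: [-0.001, 0.638, 0.77, -0.0]
wrist_force: [-0.5, -0.6, -2.6]
width: 0.0125
grasp_force: 78.1
```

```bash
python3 -c "
from h import *
s=bot.sense();print(s['wrist_force'],s['torque'],plan([.385,-.03,.365],15.8),plan([.385,.19,.365],15.8))"
```

```text
[-0.45253024 -0.55192083 -2.62029731] [ 0.10261685 -0.012326   -0.02445383] (array([ 0.987, -0.851, -0.139]), np.float64(-0.113), 'yaw', np.float64(10.73)) (array([ 2.428, -0.578, -0.137]), np.float64(-0.113), 'yaw', np.float64(10.73))
```

Request:
send_rows --moves '[0.1,-0.15,-0.14,0,0.3,-0.4,-0.14,-0.05,0.5,-0.65,-0.14,-0.11,0.75,-0.85,-0.14,-0.11,0.98,-0.85,-0.14,-0.11,0.98,-0.85,-0.14,-0.11,0.98,-0.85,-0.14,-0.11]'

```text
time: 7.2
ee_pos: [0.3857, -0.0314, 0.3653]
eef_rot: [-0.001, 0.604, 0.797, -0.001]
wrist_force: [-0.6, -0.7, -3.6]
width: 0.0128
grasp_force: 78.4
```

```bash
python3 -c "
from h import *
s=bot.sense();print(s['wrist_force'],plan([.385,.19,.365],15.8),plan([.385,.19,.265],15.8))"
```

```text
[-0.6215735  -0.71001806 -3.57998343] (array([1.422, 0.395, 0.002]), np.float64(-0.002), 'yaw', np.float64(15.7)) (array([1.422, 0.396, 0.669]), np.float64(-0.002), 'yaw', np.float64(15.7))
```

Request:
send_rows --moves '[0.2,0.05,0,0,0.5,0.13,0,0,0.8,0.22,0,0,1,0.28,0,0,1,0.28,0,0,1,0.28,0,0]'

```text
time: 7.95
ee_pos: [0.3862, 0.1237, 0.3657]
eef_rot: [-0.0, 0.604, 0.797, -0.001]
wrist_force: [0.2, -0.1, -3.0]
width: 0.0128
grasp_force: 78.4
```

```bash
python3 -c "
from h import *
s=bot.sense();A=np.array([.530,.1955,0]);a=np.radians(15.7);ex=np.array([np.cos(a),np.sin(a),0]);ey=np.array([-ex[1],ex[0],0])
P=A-.135*ex+.0377*ey;P[2]=.270
print(P,s['wrist_force'],plan(P,15.7))"
```

```text
[0.38983498 0.19526242 0.27      ] [ 0.2485943  -0.07373866 -2.99889988] (array([0.453, 0.153, 0.637]), np.float64(-0.001), 'yaw', np.float64(15.64))
```

Request:
send_rows --moves '[0.15,0.05,0,0,0.35,0.1,0,0,0.45,0.15,0.1,0,0.45,0.15,0.3,0,0.45,0.15,0.5,0,0.45,0.15,0.63,0,0.45,0.15,0.64,0,0.45,0.15,0.64,0]'

```text
time: 8.95
ee_pos: [0.3897, 0.195, 0.2704]
eef_rot: [0.0, 0.604, 0.797, -0.0]
wrist_force: [0.3, -0.4, -1.4]
width: 0.0125
grasp_force: 78.5
```

```bash
python3 - <<'E'
from h import *
print(bot.sense()['ee_pos'])
c=imaging.calibration("wrist");im=imaging.read_camera("wrist");np.save("pics/w3.npy",im);np.save("pics/w3c.npy",c,allow_pickle=True)
s=imaging.read_camera("scene");np.save("pics/s3.npy",s)
b=cv2.resize(s[130:280,170:350],None,fx=2.8,fy=2.8,interpolation=cv2.INTER_CUBIC)
w=im
H=420;o=np.zeros((600,800,3),np.uint8);o[:300,:400]=cv2.resize(w,(400,300));o[:420,400:800]=0
q=cv2.resize(s[130:280,170:350],(480,400),interpolation=cv2.INTER_CUBIC)
o=np.zeros((420,800,3),np.uint8);o[:,:400]=w[:,140:540];o[:400,400:]=q[:,40:440]
cv2.imwrite("pics/m3.png",o[:,:,::-1])
E
```

```text
[0.38972378 0.19503715 0.27040235]
```

View pics/m3.png

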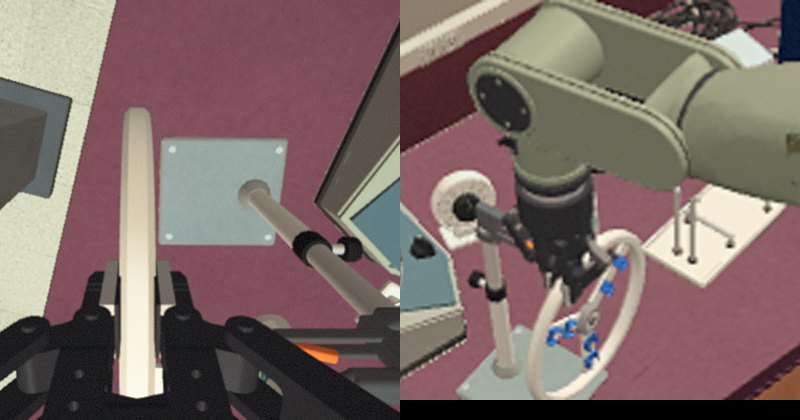

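Request:
send_rows --moves '[0,0.05,0,0,0,0.1,0,0,0,0.16,0,0,0,0.22,0,0,0,0.28,0,0,0,0.34,0,0,0,0.38,0,0,0,0.38,0,0]'

```text
time: 10.05
ee_pos: [0.4444, 0.211, 0.2702]
eef_rot: [-0.0, 0.604, 0.797, -0.0]
wrist_force: [0.2, 0.0, -3.4]
width: 0.0124
grasp_force: 78.5
```

```bash
python3 - <<'E'
from h import *
s=bot.sense();print(s['ee_pos'],s['wrist_force'],s['torque'])
s=imaging.read_camera("scene");np.save("pics/s4.npy",s);w=imaging.read_camera("wrist")
o=np.zeros((420,800,3),np.uint8);o[:,:400]=w[:,140:540];o[:400,400:]=cv2.resize(s[170:270,180:280],(400,400),interpolation=cv2.INTER_CUBIC)
cv2.imwrite("pics/m4.png",o[:,:,::-1])
E
```

```text
[0.44444972 0.21101427 0.27017803] [ 0.17121741  0.03922913 -3.37658446] [0.08539042 0.06500479 0.01406528]
```

View pics/m4.png

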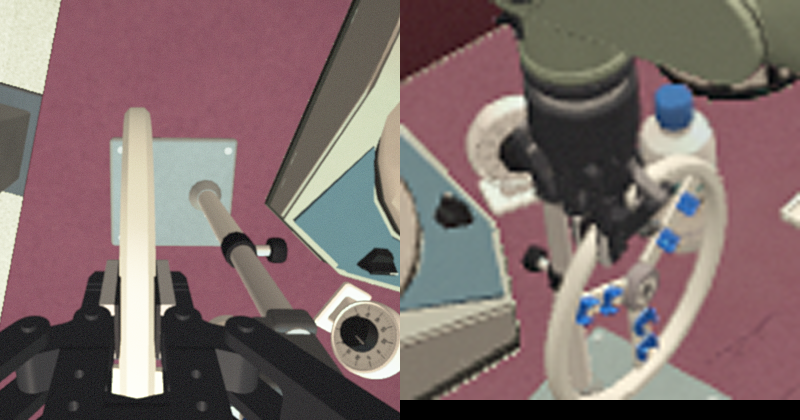

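Request:
send_rows --moves '[0,0.02,0.03,0,0,0.02,0.06,0,0,0.02,0.09,0,0,0.02,0.11,0,0,0.02,0.12,0,0,0.02,0.12,0]'

```text
time: 10.9
ee_pos: [0.447, 0.2117, 0.2522]
eef_rot: [-0.0, 0.604, 0.797, -0.0]
wrist_force: [0.4, 0.2, -2.2]
width: 0.0126
grasp_force: 78.5
```

Request:
send_rows --moves '[0,0,0.01,0,0,0,0.02,0,0,0,0.025,0,0,0,0.025,0]'

```text
time: 11.4
ee_pos: [0.4475, 0.2119, 0.2512]
eef_rot: [0.001, 0.604, 0.797, 0.001]
wrist_force: [-3.5, 0.1, 9.4]
width: 0.0126
grasp_force: 80.0
```

Request:
send_rows --moves '[0,0,0.007,0,0,0,0.014,0,0,0,0.014,0]'

```text
time: 11.78
ee_pos: [0.4477, 0.2119, 0.2508]
eef_rot: [0.001, 0.604, 0.797, 0.001]
wrist_force: [-8.3, -1.9, 14.6]
width: 0.0128
grasp_force: 81.1
```

Contact at a rim underside of about 0.270, with a push along -x, so I'm backing off at once.

Request:
send_rows --moves '[0,0,-0.03,0,0,0,-0.06,0,0,0,-0.08,0,0,0,-0.08,0]'

```text
time: 12.28
ee_pos: [0.447, 0.2117, 0.2581]
eef_rot: [-0.0, 0.604, 0.797, -0.0]
wrist_force: [0.4, -0.4, -2.9]
width: 0.0127
grasp_force: 78.5
```

```bash
python3 - <<'E'
from h import *
np.set_printoptions(precision=4,suppress=True)
s=bot.sense();print(s['ee_pos'],s['wrist_force'],s['torque'])
A=np.array([.530,.1955]);a=np.radians(15.7);ex=np.array([np.cos(a),np.sin(a)]);d=s['ee_pos'][:2]-A;print("stand xy",d@ex,d@[-ex[1],ex[0]])
c=imaging.calibration("wrist");w=imaging.read_camera("wrist");np.save("pics/w5.npy",w)
t=imaging.read_camera("top");np.save("pics/t5.npy",t);S=imaging.read_camera("scene");np.save("pics/s5.npy",S)
o=np.zeros((420,800,3),np.uint8);o[:400,:400]=cv2.resize(t[180:250,195:265],(400,400),interpolation=cv2.INTER_CUBIC)
o[:400,400:]=cv2.resize(w[270:420,300:450],(400,400),interpolation=cv2.INTER_CUBIC)
cv2.imwrite("pics/m5.png",o[:,:,::-1])
E
```

```text
[0.447  0.2117 0.2581] [ 0.3727 -0.4062 -2.9076] [ 0.1264 -0.0303 -0.0023]
stand xy -0.0755031336851325 0.03808021194122601
```

View pics/m5.png

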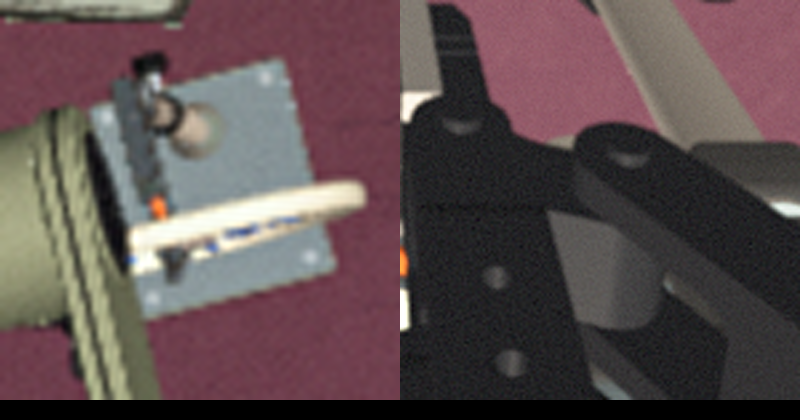

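Seen from above, the nose sits about 17 mm clear in front of the rim, and the orange catch starts behind it. So the rim was on or just above the landing; the controller is soft at about 4 N/mm. I'll touch down lightly.

Request:
send_rows --moves '[0,0,0.015,0,0,0,0.03,0,0,0,0.04,0,0,0,0.044,0,0,0,0.048,0,0,0,0.048,0]'

```text
time: 13.18
ee_pos: [0.4471, 0.2118, 0.2516]
eef_rot: [0.0, 0.604, 0.797, 0.0]
wrist_force: [-0.9, 0.2, 0.3]
width: 0.0123
grasp_force: 78.8
```

Request:
send_rows --moves '[0,0.01,0,0,0,0.02,0,0,0,0.02,0,0]'

```text
time: 13.55
ee_pos: [0.4502, 0.2127, 0.2516]
eef_rot: [0.0, 0.604, 0.797, 0.0]
wrist_force: [-2.0, -0.2, 0.8]
width: 0.0124
grasp_force: 79.0
```

Request:
send_rows --moves '[0,0.01,0,0,0,0.02,0,0,0,0.02,0,0]'

```text
time: 13.92
ee_pos: [0.4521, 0.2132, 0.2514]
eef_rot: [-0.001, 0.604, 0.797, -0.001]
wrist_force: [-4.5, -1.7, 4.4]
width: 0.0127
grasp_force: 79.5
```

Request:
send_rows --moves '[0,0.01,0,0,0,0.02,0,0,0,0.02,0,0]'

```text
time: 14.3
ee_pos: [0.4549, 0.214, 0.2515]
eef_rot: [-0.001, 0.604, 0.797, -0.001]
wrist_force: [-6.3, -1.8, 4.9]
width: 0.0124
grasp_force: 79.6
```

Request:
send_rows --moves '[0,0.01,0,0,0,0.01,0,0]'

```text
time: 14.55
ee_pos: [0.4565, 0.2144, 0.2516]
eef_rot: [-0.0, 0.604, 0.797, -0.001]
wrist_force: [-5.2, -1.6, 4.4]
width: 0.0127
grasp_force: 79.6
```

Request:
send_rows --moves '[0,0.01,0,0,0,0.02,0,0,0,0.03,0,0,0,0.03,0,0]'

```text
time: 15.05
ee_pos: [0.4615, 0.2158, 0.2515]
eef_rot: [0.0, 0.604, 0.797, 0.0]
wrist_force: [-3.4, -1.8, 4.0]
width: 0.0126
grasp_force: 79.5
```

Request:
send_rows --moves '[0,0.01,0,0,0,0.02,0,0,0,0.02,0,0]'

```text
time: 15.42
ee_pos: [0.4648, 0.2167, 0.2514]
eef_rot: [0.0, 0.604, 0.797, 0.0]
wrist_force: [-3.3, -1.3, 5.0]
width: 0.0125
grasp_force: 79.5
```

Request:
send_rows --moves '[0,0.01,0,0,0,0.02,0,0,0,0.03,0,0,0,0.03,0,0]'

```text
time: 15.92
ee_pos: [0.4691, 0.2179, 0.2514]
eef_rot: [0.0, 0.604, 0.797, 0.0]
wrist_force: [-3.7, -1.6, 4.7]
width: 0.0126
grasp_force: 79.6
```

Request:
send_rows --moves '[0,0.01,0,0,0,0.02,0,0,0,0.02,0,0]'

```text
time: 16.3
ee_pos: [0.4719, 0.2187, 0.2514]
eef_rot: [0.0, 0.604, 0.797, 0.0]
wrist_force: [-3.1, -0.3, 5.3]
width: 0.0126
grasp_force: 79.6
```

Request:
send_rows --moves '[0,0.01,0,0,0,0.02,0,0,0,0.03,0,0,0,0.03,0,0]'

```text
time: 16.8
ee_pos: [0.4764, 0.22, 0.2514]
eef_rot: [0.0, 0.604, 0.797, 0.0]
wrist_force: [-1.7, -0.0, 5.0]
width: 0.0122
grasp_force: 79.6
```

Request:
send_rows --moves '[0,0.01,0,0,0,0.02,0,0,0,0.03,0,0,0,0.03,0,0]'

```text
time: 17.3
ee_pos: [0.4805, 0.2211, 0.2514]
eef_rot: [0.0, 0.604, 0.797, 0.0]
wrist_force: [-3.7, -0.5, 5.0]
width: 0.013
grasp_force: 79.6
```

Request:
send_rows --moves '[0,0.01,0,0,0,0.02,0,0,0,0.02,0,0]'

```text
time: 17.68
ee_pos: [0.4834, 0.222, 0.2514]
eef_rot: [0.0, 0.604, 0.797, 0.0]
wrist_force: [-2.9, -0.9, 5.3]
width: 0.0128
grasp_force: 79.6
```

Request:
send_rows --moves '[0,0.01,0,0,0,0.02,0,0,0,0.02,0,0]'

```text
time: 18.05
ee_pos: [0.4862, 0.2228, 0.2514]
eef_rot: [0.0, 0.604, 0.797, 0.0]
wrist_force: [-3.1, -1.1, 4.6]
width: 0.0125
grasp_force: 79.6
```

Request:
send_rows --moves '[0,0.01,0,0,0,0.02,0,0,0,0.02,0,0]'

```text
time: 18.42
ee_pos: [0.4892, 0.2236, 0.2514]
eef_rot: [0.0, 0.604, 0.797, 0.0]
wrist_force: [-2.8, -1.2, 4.6]
width: 0.0125
grasp_force: 79.6
```

Request:
send_rows --moves '[0,0.007,0,0,0,0.014,0,0,0,0.014,0,0]'

```text
time: 18.8
ee_pos: [0.4911, 0.2241, 0.2514]
eef_rot: [0.0, 0.604, 0.797, 0.0]
wrist_force: [-2.7, -0.8, 5.7]
width: 0.0128
grasp_force: 79.6
```

Request:
send_rows --moves '[0,0.007,0,0,0,0.014,0,0,0,0.014,0,0]'

```text
time: 19.18
ee_pos: [0.4931, 0.2247, 0.2514]
eef_rot: [0.0, 0.604, 0.797, 0.0]
wrist_force: [-2.9, -1.0, 3.9]
width: 0.0123
grasp_force: 79.7
```

Request:
send_rows --moves '[0,0.005,0,0,0,0.01,0,0,0,0.01,0,0]'

```text
time: 19.55
ee_pos: [0.4939, 0.2249, 0.2513]
eef_rot: [-0.0, 0.604, 0.797, -0.001]
wrist_force: [-5.6, -1.7, 5.5]
width: 0.0126
grasp_force: 79.8
```

Request:
send_rows --moves '[0,0.005,0,0,0,0.01,0,0,0,0.01,0,0]'

```text
time: 19.92
ee_pos: [0.494, 0.2249, 0.2512]
eef_rot: [-0.001, 0.604, 0.797, -0.002]
wrist_force: [-8.7, -1.7, 7.3]
width: 0.0122
grasp_force: 80.2
```

The back stop is felt where expected. I'll back off a little, ease the downward press, and check.

Request:
send_rows --moves '[0,-0.01,0,0,0,-0.02,0,0,0,-0.028,-0.003,0,0,-0.028,-0.006,0,0,-0.028,-0.006,0]'

```text
time: 20.55
ee_pos: [0.4918, 0.2244, 0.2516]
eef_rot: [-0.0, 0.604, 0.797, -0.0]
wrist_force: [0.7, 0.6, 0.2]
width: 0.0124
grasp_force: 78.9
```

```bash
python3 - <<'E'
from h import *
s=bot.sense();print(s['ee_pos'],s['wrist_force'],s['torque'])
t=imaging.read_camera("top");S=imaging.read_camera("scene");w=imaging.read_camera("wrist")
o=np.zeros((420,800,3),np.uint8);o[:400,:400]=cv2.resize(t[180:250,195:265],(400,400),interpolation=cv2.INTER_CUBIC)
o[:400,400:]=cv2.resize(S[170:270,180:280],(400,400),interpolation=cv2.INTER_CUBIC)
cv2.imwrite("pics/m6.png",o[:,:,::-1])
E
```

```text
[0.4918186  0.22437813 0.25164961] [0.68431237 0.57688169 0.19336389] [ 0.03356032 -0.15231354  0.06265815]
```

View pics/m6.png

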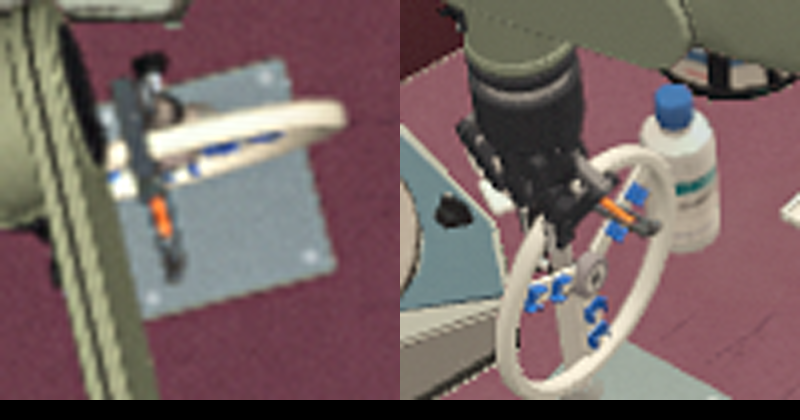

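The rim is under the hood, with the full orange catch visible in front of it (top crop (160,215)). Now I'll release it.

Request:
send_rows --moves '[0,0,0,0,0,0,0,0,0,0,0,0,0,0,0,0]' --grip_force 20

```text
time: 21.2
ee_pos: [0.4914, 0.2243, 0.2518]
eef_rot: [-0.0, 0.604, 0.797, -0.0]
wrist_force: [0.2, -0.6, -1.8]
width: 0.0125
grasp_force: 78.6
```

Request:
send_rows --moves '[0,0,0,0,0,0,0,0,0,0,0,0,0,0,0,0,0,0,0,0,0,0,0,0]' --claw -0.2

```text
time: 21.95
ee_pos: [0.4918, 0.2244, 0.2522]
eef_rot: [0.0, 0.604, 0.797, 0.0]
wrist_force: [0.6, 0.2, -0.3]
width: 0.0346
grasp_force: 0.0
```

Request:
send_rows --moves '[0,0,-0.05,0,0,0,-0.15,0,0,0,-0.3,0,0,0,-0.5,0,0,0,-0.7,0,0,0,-0.8,0,0,0,-0.8,0,0,0,-0.8,0]'

```text
time: 22.95
ee_pos: [0.4912, 0.2242, 0.3708]
eef_rot: [-0.001, 0.604, 0.797, -0.001]
wrist_force: [-0.0, 0.2, -0.5]
width: 0.0343
grasp_force: 0.0
```

```bash
python3 - <<'E'
from h import *
s=bot.sense();print(s['ee_pos'],s['wrist_force'],s['time'])
t=imaging.read_camera("top");S=imaging.read_camera("scene");w=imaging.read_camera("wrist")
o=np.zeros((420,800,3),np.uint8);o[:400,:400]=cv2.resize(w[200:420,150:450],(400,400),interpolation=cv2.INTER_CUBIC)
o[:400,400:]=cv2.resize(S[170:270,180:280],(400,400),interpolation=cv2.INTER_CUBIC)
cv2.imwrite("pics/m7.png",o[:,:,::-1])
E
```

```text
[0.49123807 0.22417122 0.37081603] [-0.04965563  0.16441367 -0.45681734] 22.95
```

View pics/m7.png

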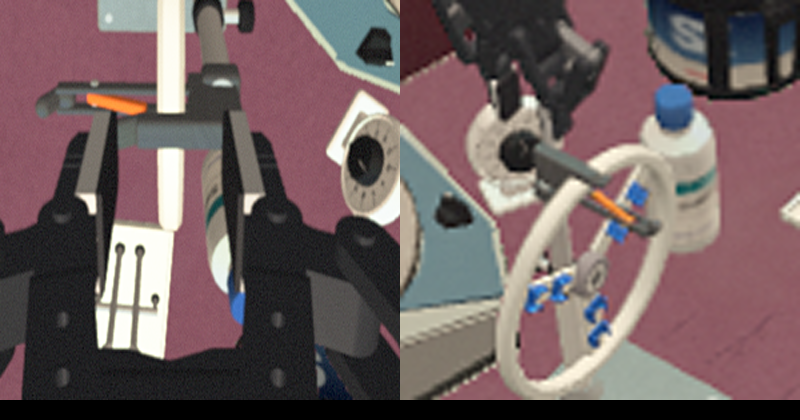

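The wheel hangs under the hood (wrist crop column ~171), with the catch standing up in front of it at (115,103). I'll let any swing die out, check that it is still, then hand in.

Request:
send_rows --moves '[0,0,0,0,0,0,0,0,0,0,0,0,0,0,0,0,0,0,0,0,0,0,0,0,0,0,0,0,0,0,0,0,0,0,0,0,0,0,0,0,0,0,0,0,0,0,0,0]'

```text
time: 24.6
ee_pos: [0.4918, 0.2243, 0.3721]
eef_rot: [0.0, 0.604, 0.797, 0.0]
wrist_force: [0.6, -0.2, 0.5]
width: 0.0343
grasp_force: 0.0
```

Request:
send_rows --moves '[0,0,0,0,0,0,0,0,0,0,0,0,0,0,0,0,0,0,0,0,0,0,0,0,0,0,0,0,0,0,0,0,0,0,0,0,0,0,0,0,0,0,0,0,0,0,0,0]'

```text
time: 26.1
ee_pos: [0.4918, 0.2243, 0.3721]
eef_rot: [-0.0, 0.604, 0.797, -0.0]
wrist_force: [-0.2, 0.5, -0.3]
width: 0.0342
grasp_force: 0.0
```

```bash
python3 - <<'E'
from h import *
from plant import order
F=[imaging.read_camera("wrist").astype(float) for _ in range(6)]
print([round(np.abs(f-F[0])[200:330,260:300].mean(),2) for f in F])
print(order.finish_job())
E
```

```text
[np.float64(0.0), np.float64(2.04), np.float64(2.09), np.float64(2.07), np.float64(2.02), np.float64(2.05)]
the job is handed in; nothing more can be done
None
```

I handed the job in at about 26 s. The wheel hangs still under the hood with the orange catch up in front of the rim, judging by the camera images; `order.finish_job()` returned no verdict. While I was feeling for the arm, the wheel was pressed on the hook with about 19 to 20 N by my wrist-force estimate, close to the 20 N limit.

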